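# Spray, close and pin a pipe clamp

### The job

Get the pipe clamp ready for welding: while its upper jaw still stands open, press the cap of the anti-spatter bottle fully down and let it spring back up. Then fold the upper jaw down onto the tubes, take the locking pin from its wooden block and push it down through the holes of both jaw ears until its collar sits on the upper ear and the sprung jaw is pressed fully shut. Finish still gripping the pin and pressing it down so that the jaw stays shut, and leave the cup, the tin and the nut where they are.

Things in the scene. Friction and masses are not known exactly. Their poses are not given: they have to be found in the camera images.
- clamp: Grey steel clamshell pipe clamp, screwed to the table; origin at the underside of its 205 x 110 x 10 mm base plate, below the tube axis. Its z is up; its x runs from the pin ear (at -x) to the hinge (at +x); its y runs along the hinge and along the two rusty 43 mm tubes, 54 mm long each, that lie butted in the saddle with their axis 60 mm up. The lower jaw is 60 mm wide (y), its parting face 58 mm up.
- lower_hole (a point): Centre of the upper mouth of the 15 mm hole in the lower ear, at x -78, z 58 mm in the clamp's frame. The hole goes straight down through the 12 mm ear; below it 36 mm are free down to the base plate.
- clamp_hinge (a point): Point on the hinge axis, middle of its length, at x 62, z 60 mm in the clamp's frame; the axis runs along the clamp's y.
- upper_jaw: Steel upper jaw, 60 mm wide, 0.25 kg, origin on the hinge axis, axes as the clamp's when shut. In its frame: a block from x -17 to -107 mm with its flat outer face at z 35 mm, then an ear 12 mm thick (z 0 to 12) from x -107 to -165 mm with the pin hole at x -140. The front of the block rises 23 mm above the ear, 33 mm from the hole's axis.
- jaw_hinge (a joint): Hinge of the upper jaw, rad; 0 folded down, growing as the -x end swings up; the start lies between 0.8 and 1.25. It is stiff (about 0.3 Nm of friction) and the jaw stays where it is left. On top of this angle a rubber buffer tilts the jaw open by a further 0.05 rad, so that the folded jaw rests ajar, about 7 mm up at the hole; about 6 N downward at the hole press the jaw fully shut against the buffer, and it rises again when let go.
- upper_hole (a point): Centre of the upper mouth of the 16 mm hole in the upper jaw's ear; its z is the hole's axis, upward. 72 mm above the table when the jaw is shut.
- jaw_back (a point): Point on the upper jaw's outer face (the top when shut), mid-width, 90 mm from the hinge along the jaw: a good place to push it down. Shut it lies 95 mm above the table.
- spray_bottle: Aluminium pump bottle, 60 mm in diameter, screwed down on an 84 mm foot; origin at the centre of its underside, z up. It stands on the +y side of the clamp and the nozzle of its cap points to its own -y.
- cap_top (a point): Centre of the flat top of the bottle's black cap, 30 mm in diameter, 150 mm above the table when up; a short nozzle sticks out 24 mm from its axis.
- spray_cap (a joint): Travel of the sprung cap, m; 0 up, 0.008 fully down. It takes 2 N to start and 6 N fully down, and springs back.
- pin_block: Wooden block 75 x 75 x 50 mm, fixed on the -y side of the clamp; origin at the centre of its underside. The pin stands in the 15 mm hole in the middle of its top, 48 mm deep.
- lock_pin: Steel locking pin, 97 mm long, 0.1 kg, origin at the tip, z up along the pin towards the grip. From the tip: a 12 mm shank 46 mm long with a tapered end (8 mm), a collar 28 mm in diameter and 5 mm thick, then a round grip 18 mm in diameter and 46 mm long. At the start it stands in the wooden block with the collar on the block's top.
- pin_grip (a point): Middle of the pin's grip, on its axis, 74 mm above the tip and 23 mm above the collar's upper face; z as the pin's.
- pin_tip (a point): Tip of the pin. With the pin home and the jaw shut it is 26 mm above the table.
- cup: Bystander: rusty cup with rods in it, 70 mm in diameter, 114 mm high, origin at its underside. Leave alone.
- tin: Bystander: grease tin, 67 mm in diameter, 60 mm high, origin at its underside. Leave alone.
- nut: Bystander: hexagon nut, 41 x 36 x 19 mm, origin at its underside. Leave alone.

How it is judged:
By the outcome, as a careful person would: the job done as asked, in the order asked, and still so for the second after the job is handed in, while the arm keeps its last pose, push and grip.
It also fails if it takes over 58 s, if anything falls off the work surface, if the arm or the gripper's body presses on something with over 40 N, if the wrist force passes 120 N, or if a joint passes its speed limit or range.

### The arm

A 6-joint arm with a two-finger parallel gripper is mounted at the origin on the work surface; the furniture and walls round the work are solid. World frame = base frame: x ahead of the robot, y to its left, z up, the work surface at z = 0. Lengths are in m, angles in rad, forces in N, time in s.
With the tool pointing down it reaches from about 0.35 to 0.85 m from the base axis. Payload 8.1 kg.
Tool frame: the origin (TCP) lies between the finger pads; the fingertips stand tip_extent ahead of it and the grasp point (between the pads) lies 11 mm behind it (tip_extent is the distance from the TCP to the fingertips, in m); z points along the fingers, y is the line along which they close (so a half turn about z gives the same grasp; the last joint's range is limited). The gripper opens to 85 mm and grips with 20 to 120 N. Pads are 22 mm wide; open, the fingers measure 114 mm over their backs; the gripper's body (76 mm by 85 mm) begins 54 mm behind the grasp point. The pads swing forward as they close: fully open they stand 13 mm farther back than shut.
Start: joints at [1.212, 0.13, 1.488, -0, 1.523, -0.085], TCP at [0.162, 0.578, 0.239] pointing down, gripper open.
Joint ranges: [-2.96, 2.96], [-0.89, 2.26], [0.02, 2.5], [-1.34, 4.48], [0, 2.73], [-2.66, 2.66]. Speed limits (rad/s): [2.39, 2.39, 2.79, 3.14, 3.14, 3.14].

### API

Orientations are given as a unit quaternion [x, y, z, w].
In Python, from rig import * gives the robot as it stands.
- The arm moves only by the tool play_rows, never from a script. Its argument "deltas" is a list of rows, each a list of 6 numbers: the shift along the tool's x, y, z in mm, then the turn, a rotation vector about the tool's x, y, z in rad. A call has 1 to 8 rows; each row shifts and turns the commanded pose from where the row before left it, along the tool's axes as they then stand; what a row does not reach is not made up. A row lasts 1/8 s, in which the tool goes at most 62.5 mm and 10.7 degrees, less where a joint would pass 70% of its speed; a pose out of reach is approached as far as the arm can. A call is refused whole if a number of a shift passes 62.5 or a number of a turn 0.188, either way. A call with a gripper value outside its range is refused whole. "gripper" is the opening in per cent of the stroke, from 0 (shut) to 100 (fully open), set as the call begins (left out, the last holds). The fingers move at their own pace and stop on an object; "squeeze" is the grip in N (left out, the last holds). Time passes only in rows, so rows that do not move let the fingers close. It gives the time, the measured TCP pose, the force, the opening and the grip force at its end, in the units of the state.
- get_state(): the state, without advancing time (a new reading comes with each control period).
- snapshot(name): name is "scene" or "side" or "wrist"; returns the picture (480x640x3 uint8, blue, green, red); there is no depth.
- camera_model(name): a dict with "intrinsics" (3x3 intrinsics, pixels), "cam_to_world" (4x4, takes a point from camera to world coordinates); the wrist camera has in their place "tool_from_camera" (4x4, takes a point from camera to tool coordinates, whose origin is the TCP and whose axes are the flange's). Camera axes: x right, y down, z forward; pixel columns grow to the right and rows downward; lengths in m; the calibration is good to about 2 mm. A picture is of the moment at which its call begins: read the wrist's pose just before it. camera_model takes no time and is no camera call.
- finish_job(): hands the job in; it is judged then, once.
The state is a dict: "time": time; "joints": joint angles; "qd": joint speeds; "tau": joint torques, N m; "eef_pos": TCP position; "ee_rot": TCP orientation; "ft_force": force on the tool from outside, world axes, zero at the start; "moment": the same for the moment, N m; "gripper_width": opening from 0.0 (shut) to 1.0 (fully open); "finger_force": force on a finger pad.
Only numpy, scipy, OpenCV 4.12 (cv2) and the standard library are available. Lean on these libraries where they do the work, as an engineer would, in place of code of your own. Each camera call takes 0.05 s, during which the arm holds its last target. There are 200 camera calls.

## Working session

There is one attempt and no reset: what is moved stays moved. The work goes in short steps, Python scripts to look and compute and a tool call to move; the robot and the scene stay as the last step left them, time stands still between calls to the robot, and variables do not carry over. Pictures are saved under pics/ and viewed, at most 10 in all, crops included, and the job is handed in when it is done.

Besides the shell and the picture viewer there is one more tool, called after "Call:" as a command line: name --pt "numbers of a row" for each row, then --argument value for the rest. play_rows: Moves the arm, as the interface text tells. Its arguments: {"type":"object","properties":{"deltas":{"type":"array"},"gripper":{"type":"number"},"squeeze":{"type":"number"}},"required":["deltas"]}

```bash
mkdir -p pics; ls; cat > h.py <<'E'
from rig import *
import numpy as np, cv2
from scipy.spatial.transform import Rotation as R
def cam(n,st=None):
    m=camera_model(n); K=np.array(m["intrinsics"])
    if n=="wrist":
        T=np.eye(4);T[:3,:3]=R.from_quat(st["ee_rot"]).as_matrix();T[:3,3]=st["eef_pos"]
        return K,T@np.array(m["tool_from_camera"])
    return K,np.array(m["cam_to_world"])
def ray(KT,u,v):
    K,T=KT; d=T[:3,:3]@np.linalg.solve(K,[u,v,1.]); return T[:3,3],d/np.linalg.norm(d)
def onz(KT,u,v,z):
    o,d=ray(KT,u,v); return o+d*(z-o[2])/d[2]
def tri(a,b):
    (o,d),(p,e)=a,b; s=np.linalg.lstsq(np.c_[d,-e],p-o,rcond=None)[0]
    x,y=o+d*s[0],p+e*s[1]; return (x+y)/2,np.linalg.norm(x-y)
def proj(KT,P):
    K,T=KT; p=K@(T[:3,:3].T@(np.array(P)-T[:3,3])); return p[:2]/p[2]
E
python3 - <<'E'
from h import *
st=get_state(); print(st)
for n in("scene","side","wrist"):
    cv2.imwrite(f"pics/{n}0.png",snapshot(n)); print(n,camera_model(n))
E
```

```text
pics
{'time': 0.0, 'joints': array([ 1.21159574e+00,  1.31182216e-01,  1.48932258e+00,  2.12928862e-05,
        1.52298600e+00, -8.53404561e-02]), 'qd': array([0.00053094, 0.00071713, 0.00117486, 0.00118659, 0.00041849,
       0.00061133]), 'tau': array([ 8.99610186e-04, -5.69396067e+01, -5.00560462e+01,  2.02568253e-04,
        1.44603572e-02,  3.77142158e-05]), 'eef_pos': array([0.16201261, 0.57714161, 0.23820806]), 'ee_rot': array([ 1.36503015e-01,  9.90639201e-01, -9.23378627e-04, -2.19589890e-04]), 'ft_force': array([-0.28266459,  0.12290735,  0.1665139 ]), 'moment': array([-0.02509265,  0.00130896,  0.02491002]), 'finger_force': 0.0, 'gripper_width': 0.9988718396310567}
scene {'intrinsics': array([[477.28150147,   0.        , 314.04722747],
       [  0.        , 477.28150147, 244.29437406],
       [  0.        ,   0.        ,   1.        ]]), 'cam_to_world': array([[ 0.87366251, -0.28981752,  0.39079358, -0.0039936 ],
       [-0.48613429, -0.48750857,  0.72526467, -1.07385941],
       [-0.01967919, -0.82361471, -0.5668082 ,  0.97924789],
       [ 0.        ,  0.        ,  0.   
[... 297 characters left out ...]
0.57046685,  0.80163331, -1.39103435],
       [ 0.02159243, -0.8168336 , -0.57646911,  1.11025098],
       [ 0.        ,  0.        ,  0.        ,  1.        ]])}
wrist {'intrinsics': array([[411.95276242,   0.        , 325.46903858],
       [  0.        , 411.95276242, 238.53176039],
       [  0.        ,   0.        ,   1.        ]]), 'tool_from_camera': array([[-5.77338600e-04, -9.58749589e-01, -2.84251460e-01,
         7.19808498e-02],
       [ 9.99999530e-01, -7.74914038e-04,  5.82618596e-04,
        -8.08163337e-04],
       [-7.78855786e-04, -2.84250990e-01,  9.58749586e-01,
        -1.34152772e-01],
       [ 0.00000000e+00,  0.00000000e+00,  0.00000000e+00,
         1.00000000e+00]])}
```

View pics/scene0.png

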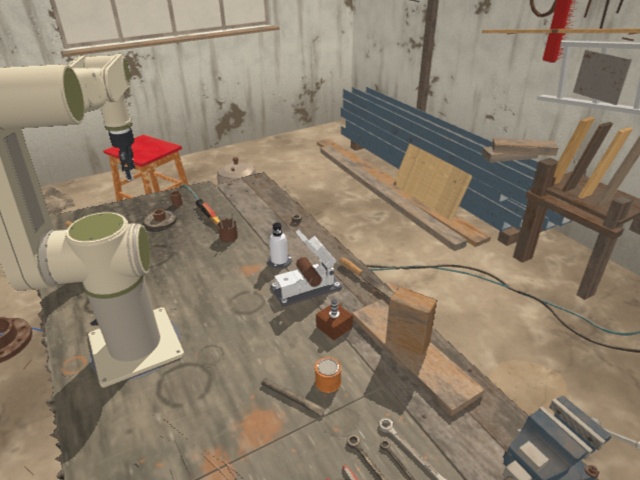

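View pics/side0.png

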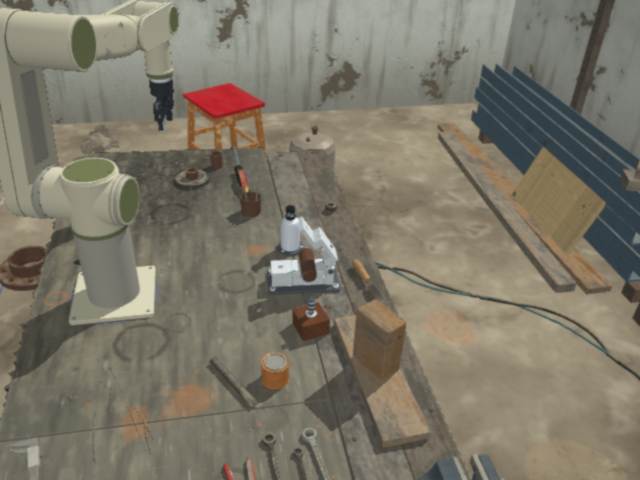

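The cap is at about (277,227) in scene and (291,209) in side. The pin is at about (335,303) and (311,303), and the clamp lies between them. I'll enlarge both crops to read points more exactly.

```bash
python3 - <<'E'
from h import *
a=cv2.imread("pics/scene0.png")[215:345,260:360]; b=cv2.imread("pics/side0.png")[200:345,255:355]
a=cv2.resize(a,None,fx=4,fy=4,interpolation=cv2.INTER_CUBIC);b=cv2.resize(b,None,fx=4,fy=4,interpolation=cv2.INTER_CUBIC)
o=np.zeros((580,800,3),np.uint8);o[:520,:400]=a;o[:580,400:]=b
cv2.imwrite("pics/c0.png",o)
S,D=cam("scene"),cam("side")
for n,p,q in(("cap",(277,225),(291,208)),("pin",(335,298),(312,300))):
    print(n,tri(ray(S,*p),ray(D,*q)))
E
```

```text
cap (array([0.52062417, 0.15306919, 0.14633632]), np.float64(0.0016839433488520803))
pin (array([ 0.51721388, -0.2212015 ,  0.1063481 ]), np.float64(0.008004335090936565))
```

View pics/c0.png

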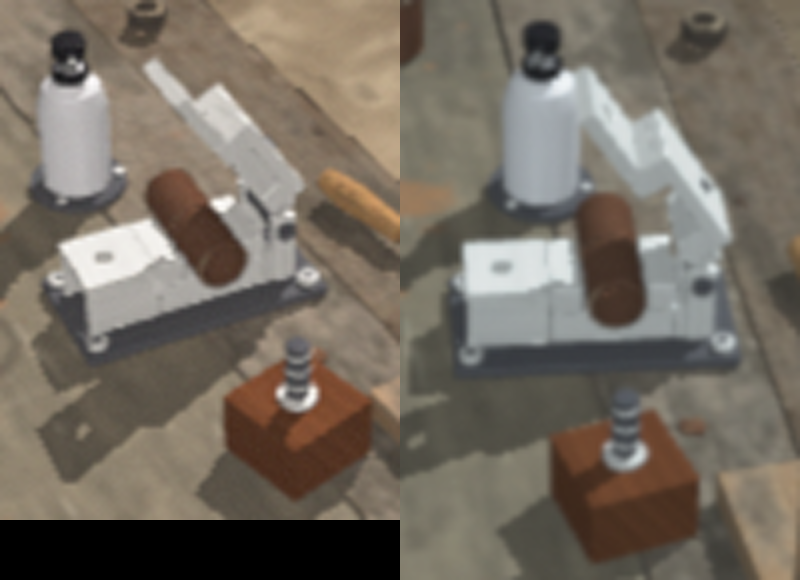

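```bash
python3 - <<'E'
from h import *
S,D=cam("scene"),cam("side")
s=lambda u,v:(260+u/4-.375,215+v/4-.375)
d=lambda u,v:(255+(u-400)/4-.375,200+v/4-.375)
np.set_printoptions(precision=4,suppress=True)
for n,p,q,z in(("cap",(68,37),(543,27),.15),("pin",(298,343),(626,395),.101),("lhole",(104,257),(502,267),.058),("hingeend",(288,231),(703,286),.06),
  ("collar",(297,395),(626,454),.054),("eartipnear",(155,66),(585,72),.15),("bolt-",(97,343),(470,353),.012),("bolt+",(308,276),(724,343),.012),("bolt-far",(57,282),(457,282),.012)):
    a,b=ray(S,*s(*p)),ray(D,*d(*q)); print(n,*tri(a,b),onz(S,*s(*p),z)[:2],onz(D,*d(*q),z)[:2])
E
```

```text
cap [0.5181 0.1497 0.1538] 0.002524804748409213 [0.5196 0.1531] [0.5196 0.1582]
pin [ 0.5139 -0.2216  0.1061] 0.001971932211023633 [ 0.5161 -0.2179] [ 0.5156 -0.2142]
lhole [ 0.4631 -0.0172  0.0611] 0.001620354915582408 [ 0.4642 -0.0147] [ 0.464  -0.0118]
hingeend [ 0.5981 -0.067   0.0664] 0.0015325653555061734 [ 0.6018 -0.0611] [ 0.6005 -0.0577]
collar [ 0.516  -0.2171  0.0527] 0.0012272862596856065 [ 0.5148 -0.2191] [ 0.516  -0.2177]
eartipnear [0.5244 0.0037 0.2052] 0.003175953633305232 [0.5608 0.0777] [0.5403 0.0918]
bolt- [ 0.4341 -0.0589  0.0191] 0.002917466435689378 [ 0.4363 -0.0535] [ 0.4357 -0.0481]
bolt+ [ 0.615  -0.0699  0.0159] 0.0007550947918497207 [ 0.6173 -0.0663] [ 0.6164 -0.0646]
bolt-far [0.4339 0.0106 0.0295] 0.00263916365598614 [0.4411 0.0286] [0.437  0.0354]
```

Call:
play_rows --pt "-41 -28 -20 0 0 0" --pt "-41 -28 -20 0 0 0" --pt "-41 -28 -20 0 0 0" --pt "-41 -28 -10 0 0 0" --pt "-41 -28 0 0 0 0" --pt "-41 -28 0 0 0 0" --pt "-41 -28 0 0 0 0" --pt "-41 -28 0 0 0 0" --gripper 0

```text
time: 1.15
eef_pos: [0.4181, 0.2719, 0.3091]
ee_rot: [0.136, 0.991, -0.0, -0.0]
ft_force: [-0.6, 0.6, 0.5]
gripper_width: -0.003
finger_force: 0.0
```

Call:
play_rows --pt "-41 -28 0 0 0 0" --pt "-41 -28 0 0 0 0" --pt "-30 -20 0 0 0 0" --pt "0 0 20 0 0 -0.1" --pt "0 0 20 0 0 -0.104" --pt "0 0 0 0 0 0"

```text
time: 1.9
eef_pos: [0.5036, 0.1694, 0.2671]
ee_rot: [0.035, 0.999, -0.001, -0.002]
ft_force: [0.1, 0.8, -0.8]
gripper_width: 0.001
finger_force: 0.0
```

```bash
python3 - <<'E'
from h import *
import rig
print([x for x in dir(rig) if x[0]!='_'])
st=get_state();print(st['time'],st['eef_pos'],st['ee_rot'],st['gripper_width'],st['ft_force'])
im=snapshot("wrist");cv2.imwrite("pics/w1.png",im)
W=cam("wrist",st)
for P in([.5195,.155,.15],[.464,-.014,.058],[.5155,-.217,.101]):print(proj(W,P))
E
```

```text
['IKError', 'camera_model', 'finish_job', 'get_state', 'snapshot', 'tip_extent']
1.9 [0.50356543 0.16943904 0.26709895] [ 3.53490504e-02  9.99372815e-01 -5.45782496e-04 -2.03070896e-03] 0.000510037541515939 [ 0.10590967  0.82214328 -0.79375064]
[306.26496296 260.81710511]
[103.07358599 174.77682403]
[-168.88568629  267.15787017]
```

View pics/w1.png

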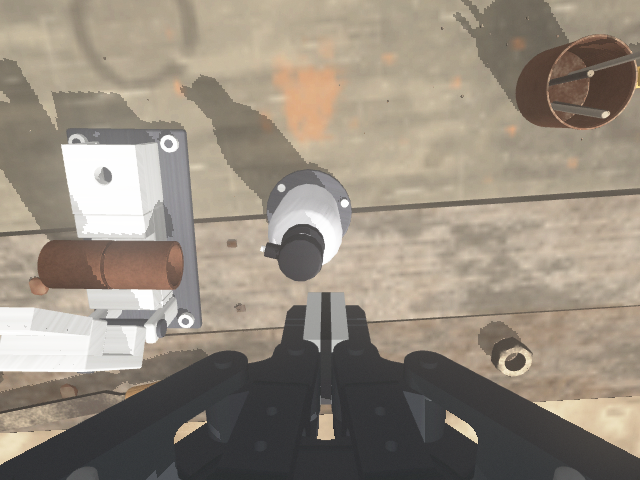

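The wrist view shows the cap top at (301,259) and the lower hole at (102,175), with the base plate's +y edge running from (186,130) to (200,327). The nut is at (513,355) and the cup at (578,80), both clear.

```bash
cat >> h.py <<'E'
def todelta(target,st=None):
    st=st or get_state(); return R.from_quat(st['ee_rot']).inv().apply(np.array(target)-st['eef_pos'])*1000
E
python3 - <<'E'
from h import *
import rig
st=get_state(); W=cam("wrist",st); te=rig.tip_extent; te=te() if callable(te) else te; print("tip",te)
cap=onz(W,301,259,.15); h=onz(W,102.5,175,.058); e1,e2=onz(W,186,130,.01),onz(W,200,327,.01)
print(cap,h,np.degrees(np.arctan2(*(e2-e1)[1::-1])),np.linalg.norm(e2-e1))
print(todelta([cap[0],cap[1],.165+te]))
E
```

```text
tip 0.008
[0.51935087 0.15190381 0.15      ] [ 0.46504788 -0.01479396  0.058     ] -5.436053186308898 0.20230902967130635
[-16.63199509 -16.62206088  95.57404314]
```

Call:
play_rows --pt "-8 -8 35 0 0 0" --pt "-8 -8 35 0 0 0" --pt "0 0 25 0 0 0" --pt "0 0 8 0 0 0" --pt "0 0 4 0 0 0" --pt "0 0 4 0 0 0" --pt "0 0 4 0 0 0" --pt "0 0 0 0 0 0"

```text
time: 2.95
eef_pos: [0.5203, 0.1531, 0.1552]
ee_rot: [0.035, 0.999, 0.0, 0.001]
ft_force: [1.7, 0.0, 2.7]
gripper_width: -0.003
finger_force: 1.6
```

Call:
play_rows --pt "0 0 3 0 0 0" --pt "0 0 3 0 0 0" --pt "0 0 2 0 0 0" --pt "0 0 0 0 0 0"

```text
time: 3.45
eef_pos: [0.5205, 0.1531, 0.1497]
ee_rot: [0.035, 0.999, 0.0, 0.001]
ft_force: [-10.5, -0.8, 25.1]
gripper_width: -0.001
finger_force: 12.9
```

Call:
play_rows --pt "0 0 -15 0 0 0" --pt "0 0 -35 0 0 0" --pt "0 0 -50 0 0 0" --pt "0 0 -50 0 0 0" --pt "-30 -43 -10 0 0 -0.01" --pt "-30 -43 0 0 0 0" --pt "-30 -43 0 0 0 0" --pt "-31 -43 0 0 0 0"

```text
time: 4.45
eef_pos: [0.6298, -0.0279, 0.3055]
ee_rot: [0.03, 1.0, 0.0, -0.001]
ft_force: [1.7, 1.1, 0.6]
gripper_width: -0.003
finger_force: 0.0
```

```bash
python3 - <<'E'
from h import *
st=get_state();print(st['time'],st['eef_pos'],st['ee_rot'],st['ft_force'])
a=snapshot("wrist");st=get_state();print(st['eef_pos']);b=cv2.resize(snapshot("side")[180:320,240:380],None,fx=3.43,fy=3.43)[:480]
cv2.imwrite("pics/w2.png",cv2.resize(np.hstack([a,b[:,:480]]),(800,343)))
print(todelta([.629,-.028,.175],st))
E
```

```text
4.45 [ 0.62984659 -0.0279354   0.30548645] [ 2.99142681e-02  9.99552165e-01  3.34352333e-05 -7.77598048e-04] [1.71270483 1.14541912 0.62683616]
[ 0.63164828 -0.03387204  0.30415093]
[  2.81392205   6.09433653 129.13713173]
```

View pics/w2.png

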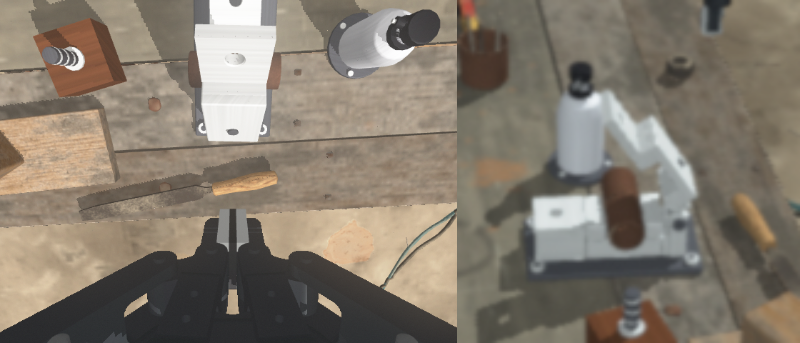

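Call:
play_rows --pt "0 2 45 0 0 0.024" --pt "0 0 45 0 0 0" --pt "0 0 40 0 0 0" --pt "0 0 6 0 0 0" --pt "8 0 0 0 0 0" --pt "8 0 0 0 0 0" --pt "8 0 1 0 0 0" --pt "8 0 1 0 0 0"

```text
time: 5.55
eef_pos: [0.5977, -0.0217, 0.1694]
ee_rot: [0.042, 0.999, -0.0, 0.001]
ft_force: [0.4, -0.2, 0.2]
gripper_width: -0.001
finger_force: 0.0
```

Call:
play_rows --pt "8 -4 2 0 0 0" --pt "8 0 2 0 0 0" --pt "8 0 4 0 0 0" --pt "8 0 5 0 0 0" --pt "8 0 5 0 0 0"

```text
time: 6.18
eef_pos: [0.557, -0.0224, 0.1499]
ee_rot: [0.042, 0.999, -0.0, -0.0]
ft_force: [0.6, 0.2, 2.7]
gripper_width: 0.001
finger_force: 1.3
```

Call:
play_rows --pt "8 0 7 0 0 0" --pt "7.5 0 7 0 0 0" --pt "6.5 0 7.5 0 0 0" --pt "5.5 0 8 0 0 0" --pt "5 0 8 0 0 0" --pt "3 0 5 0 0 0" --pt "0 0 0 0 0 0"

```text
time: 7.05
eef_pos: [0.5222, -0.0194, 0.1076]
ee_rot: [0.042, 0.999, 0.0, -0.0]
ft_force: [0.4, -0.5, -0.1]
gripper_width: -0.001
finger_force: 0.1
```

Call:
play_rows --pt "0 0 3 0 0 0" --pt "0 0 3 0 0 0" --pt "0 0 3 0 0 0" --pt "0 0 2 0 0 0" --pt "0 0 0 0 0 0"

```text
time: 7.68
eef_pos: [0.5221, -0.0194, 0.1019]
ee_rot: [0.042, 0.999, -0.0, -0.001]
ft_force: [-29.4, 2.3, 49.8]
gripper_width: 0.007
finger_force: 24.8
```

Call:
play_rows --pt "0 0 -15 0 0 0" --pt "0 0 -45 0 0 0" --pt "0 0 -50 0 0 0" --pt "-2 -40 -20 0 0 0" --pt "-3 -50 -10 0 0 0" --pt "-3 -54 0 0 0 0" --pt "-2 -54 0 0 0 0" --pt "0 0 0 0 0 0" --gripper 75

```text
time: 8.68
eef_pos: [0.5149, -0.2211, 0.2364]
ee_rot: [0.044, 0.999, -0.0, -0.0]
ft_force: [0.5, 0.7, 0.1]
gripper_width: 0.753
finger_force: 0.0
```

```bash
python3 - <<'E'
from h import *
st=get_state();print(st['time'],st['eef_pos'],st['ee_rot'],st['ft_force'])
cv2.imwrite("pics/w3.png",snapshot("wrist"))
W=cam("wrist",st)
for P in([.5155,-.2175,.101],[.5155,-.2175,.055],[.465,-.0148,.072]):print(proj(W,P))
E
```

```text
8.675 [ 0.51492516 -0.22107501  0.23638839] [ 4.41329089e-02  9.99025560e-01 -3.18474052e-04 -3.38874288e-04] [0.51481702 0.65605229 0.0781384 ]
[331.95567309 227.94655603]
[331.06021174 212.74988211]
[614.64571851 122.61734568]
```

View pics/w3.png

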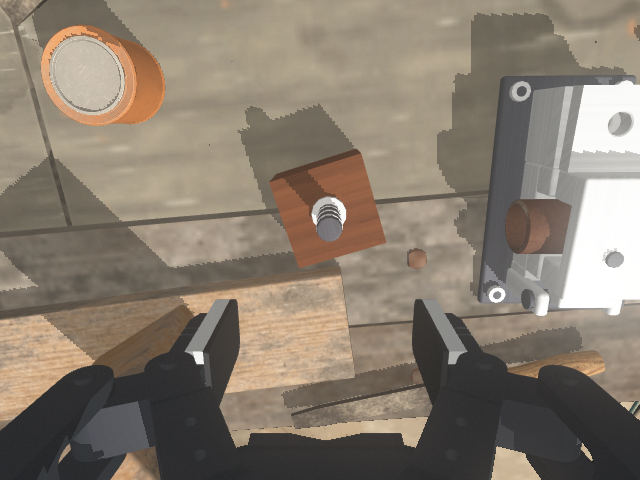

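The jaw is folded, with its ear hole at (620,124). The pin's top is at (329,232), the tin is clear at (85,75), and a tall wooden block stands at the lower left.

```bash
python3 - <<'E'
from h import *
st=get_state();W=cam("wrist",st)
S,D=cam("scene"),cam("side")
print("blk base/top", onz(D,357,352,.03),tri(ray(S,390,298),ray(D,357,309)), tri(ray(S,398,288),ray(D,374,300)))
p=onz(W,329,232,.101);print("pin",p,onz(W,330,212,.055))
for z in(.072,.079):print("hole",onz(W,620,124,z))
print(todelta([p[0],p[1],.120],st))
E
```

```text
blk base/top [ 0.60733253 -0.35029611  0.03      ] (array([ 0.59486982, -0.35969884,  0.18048966]), np.float64(0.001168157384609152)) (array([ 0.64408639, -0.32888051,  0.17290764]), np.float64(0.002821562910398548))
pin [ 0.51845682 -0.21761324  0.101     ] [ 0.5151243  -0.21610402  0.055     ]
hole [ 0.46632427 -0.00875552  0.072     ]
hole [ 0.46578621 -0.01356251  0.079     ]
[ -3.16852192   1.71311459 116.34258444]
```

Call:
play_rows --pt "-2.5 2.5 40 0 0 0" --pt "0 0 45 0 0 0" --pt "0 0 40 0 0 0" --pt "0 0 25 0 0 0" --pt "0 0 16 0 0 0" --pt "0 0 0 0 0 0"

```text
time: 9.48
eef_pos: [0.5178, -0.2141, 0.0698]
ee_rot: [0.041, 0.999, 0.001, -0.001]
ft_force: [0.2, 0.4, 0.5]
gripper_width: 0.753
finger_force: 0.0
```

Call:
play_rows --pt "0 0 0 0 0 0" --pt "0 0 0 0 0 0" --pt "0 0 0 0 0 0" --pt "0 0 0 0 0 0" --pt "0 0 0 0 0 0" --gripper 0 --squeeze 80

```text
time: 10.1
eef_pos: [0.5193, -0.2168, 0.0724]
ee_rot: [0.042, 0.999, -0.001, 0.001]
ft_force: [-1.7, -4.9, 2.5]
gripper_width: 0.184
finger_force: 78.0
```

Call:
play_rows --pt "0 0 -20 0 0 0" --pt "0 0 -40 0 0 0" --pt "0 0 -40 0 0 0" --pt "14 40 -25 0 0 0" --pt "19 52 0 0 0 0" --pt "19 52 0 0 0 0" --pt "18 51 0 0 0 0" --pt "0 0 0 0 0 0"

```text
time: 11.1
eef_pos: [0.464, -0.0118, 0.1959]
ee_rot: [0.04, 0.999, 0.001, 0.0]
ft_force: [-0.7, -0.3, -0.7]
gripper_width: 0.191
finger_force: 79.3
```

Call:
play_rows --pt "0 0 0 0 0 0" --pt "0 0 0 0 0 0"

```text
time: 11.35
eef_pos: [0.4652, -0.0161, 0.1958]
ee_rot: [0.043, 0.999, -0.0, 0.0]
ft_force: [0.2, -0.6, -0.7]
gripper_width: 0.194
finger_force: 79.3
```

```bash
python3 - <<'E'
from h import *
st=get_state();print(st['time'],st['eef_pos'],st['ee_rot'],st['ft_force'],st['gripper_width'])
cv2.imwrite("pics/w4.png",snapshot("wrist")); a=snapshot("scene"); b=snapshot("side"); cv2.imwrite("pics/scene4.png",a);cv2.imwrite("pics/side4.png",b)
W=cam("wrist",st);S,D=cam("scene"),cam("side")
t=st['eef_pos']-[0,0,.068]
for P in(t,[.4655,-.0142,.079]):print(proj(W,P),proj(S,P),proj(D,P))
E
```

```text
11.35 [ 0.46517505 -0.01606173  0.19584922] [ 4.25613939e-02  9.99093845e-01 -1.23496944e-04  2.99050367e-05] [ 0.19496412 -0.63278909 -0.65395709] 0.19380747160461645
[326.9387487  260.95032742] [284.87908423 260.80168512] [280.60018922 247.17779867]
[329.59858946 235.25880819] [285.57187519 273.27734263] [280.72145354 260.90681855]
```

View pics/w4.png

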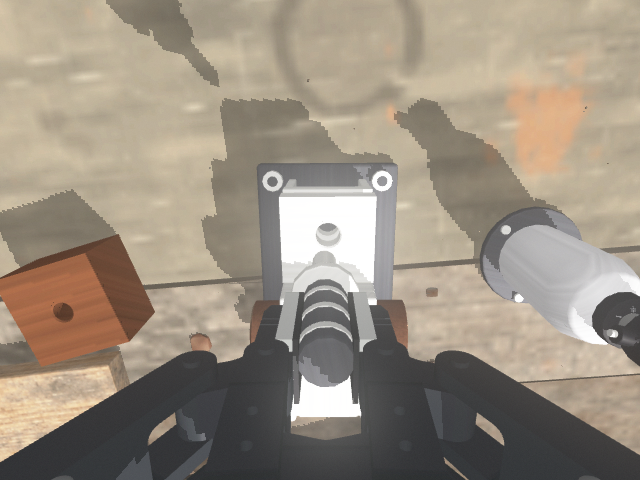

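The hole is at about (328,234), and the pin tip is at about (325,258) just below it in the picture. I'll zoom in for a precise alignment.

```bash
python3 - <<'E'
from h import *
i=cv2.imread("pics/w4.png")[210:280,280:375]
cv2.imwrite("pics/c4.png",cv2.resize(i,None,fx=8,fy=8,interpolation=cv2.INTER_NEAREST))
E
```

```text
(no output)
```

View pics/c4.png

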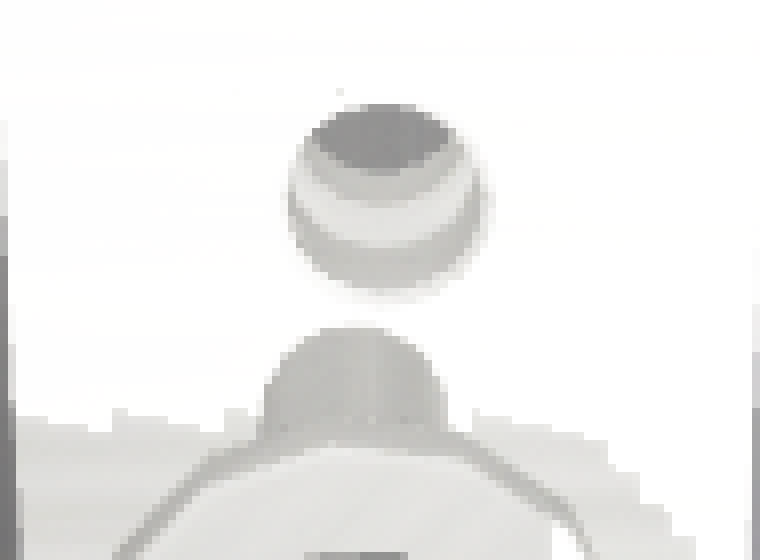

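The zoom puts the hole centre at (328.4,234.9), 25 px wide, which matches 16 mm. The shank's centre line is at u=324.2 and its front tip rim at v=250.9.

```bash
python3 - <<'E'
from h import *
m=camera_model("wrist");K=np.array(m["intrinsics"]);T=np.array(m["tool_from_camera"])
st=get_state()
for P in([4,0,68],[3,0,68],[6,0,60],[0,0,68],[14,0,22],[6,0,22]):print(P,proj((K,T),np.array(P)/1000))
# hole in tool coords
q=[0.042561,0.9990938,-1.2e-4,3e-5];p=np.array([.465175,-.016062,.195849])
W=cam("wrist",dict(eef_pos=p,ee_rot=q)); h=onz(W,328.4,234.9,.079);print("hole",h)
print(todelta([h[0],h[1],.2],dict(eef_pos=p,ee_rot=q)))
# shank axis y at depth of tool z 50
for z in(.05,.06,.068):
    d=T[:3,:3]@np.linalg.solve(K,[324.2,262,1]);s=(z-T[2,3])/d[2];print(z,(T[:3,3]+s*d)*1000)
E
```

```text
[4, 0, 68] [326.91003095 253.66840547]
[3, 0, 68] [326.90922595 255.4983427 ]
[6, 0, 60] [326.97910151 254.99600596]
[0, 0, 68] [326.90682377 260.95901529]
[14, 0, 22] [327.39810615 266.60419656]
[6, 0, 22] [327.38335857 284.97429834]
hole [ 0.46519889 -0.01493683  0.079     ]
[ 0.07159779  1.12213775 -4.15127135]
0.05 [ 5.9010814  -1.36159144 50.        ]
0.06 [ 2.30415604 -1.38797843 60.        ]
0.068 [-0.57338426 -1.40908803 68.        ]
```

Call:
play_rows --pt "-1.2 2.5 15 0 0 0" --pt "0 0 20 0 0 0" --pt "0 0 8 0 0 0" --pt "0 0 5 0 0 0" --pt "0 0 5 0 0 0" --pt "0 0 3 0 0 0" --pt "0 0 0 0 0 0"

```text
time: 12.38
eef_pos: [0.4664, -0.0127, 0.1399]
ee_rot: [0.042, 0.999, -0.0, 0.0]
ft_force: [-0.1, -0.2, -1.0]
gripper_width: 0.194
finger_force: 79.3
```

Call:
play_rows --pt "0 0 5 0 0 0" --pt "0 0 5 0 0 0" --pt "0 0 4 0 0 0" --pt "0 0 3 0 0 0" --pt "0 0 0 0 0 0"

```text
time: 13.0
eef_pos: [0.4662, -0.0127, 0.1225]
ee_rot: [0.042, 0.999, -0.0, -0.0]
ft_force: [0.5, 0.0, -1.1]
gripper_width: 0.186
finger_force: 79.3
```

Call:
play_rows --pt "0 0 5 0 0 0" --pt "0 0 5 0 0 0" --pt "0 0 5 0 0 0" --pt "0 0 4 0 0 0" --pt "0 0 0 0 0 0"

```text
time: 13.62
eef_pos: [0.4662, -0.0129, 0.1034]
ee_rot: [0.042, 0.999, -0.0, -0.0]
ft_force: [1.8, -1.9, -2.9]
gripper_width: 0.19
finger_force: 79.3
```

Call:
play_rows --pt "0 0 3 0 0 0" --pt "0 0 3 0 0 0" --pt "0 0 3 0 0 0" --pt "0 0 2 0 0 0" --pt "0 0 0 0 0 0"

```text
time: 14.25
eef_pos: [0.4666, -0.0129, 0.0937]
ee_rot: [0.042, 0.999, -0.0, 0.0]
ft_force: [-4.8, -2.3, 11.0]
gripper_width: 0.189
finger_force: 81.0
```

Call:
play_rows --pt "0 0 1.5 0 0 0" --pt "0 0 1.5 0 0 0" --pt "0 0 0 0 0 0" --pt "0 0 0 0 0 0" --squeeze 110

```text
time: 14.75
eef_pos: [0.4668, -0.0129, 0.0927]
ee_rot: [0.042, 0.999, -0.0, 0.0]
ft_force: [-15.3, -1.4, 31.3]
gripper_width: 0.183
finger_force: 108.2
```

```bash
python3 - <<'E'
from h import *
st=get_state();print(st['time'],st['eef_pos'],st['ft_force'],st['gripper_width'])
a=snapshot("wrist");b=snapshot("side")[200:310,250:350]
o=np.hstack([a,cv2.resize(b,None,fx=4.36,fy=4.36,interpolation=cv2.INTER_CUBIC)[:480]]);cv2.imwrite("pics/w5.png",cv2.resize(o,(800,int(480*800/o.shape[1]))))
E
```

```text
14.75 [ 0.46683026 -0.01289371  0.0926803 ] [-15.27400564  -1.36099106  31.25100138] 0.1827876187600249
```

View pics/w5.png

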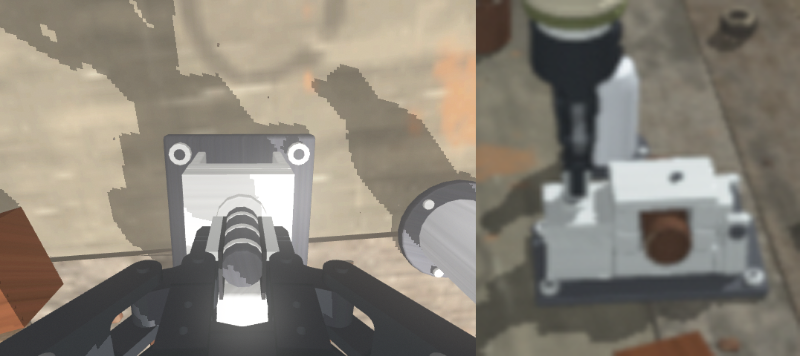

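The pin's collar sits on the ear and the jaw looks flush in the side view. The push is about 31 N, with a stiff rise at the expected height of 26 mm, so I'm handing in.

```bash
python3 -c "
from rig import *
print(finish_job())"
```

```text
the job is handed in; nothing more can be done
None
```

I handed the job in: the cap was pressed fully down and released, then the jaw was folded. The locking pin is pushed home and still held down at about 31 N with the jaw shut, and I never touched the cup, tin or nut. One thing to weigh: while folding the jaw, the closed fingertips briefly pressed at about 50 N (58 N with the sideways push), under the 120 N wrist limit but over 40 N if that limit covers fingertips too.

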